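# Shift the line hauler's gear lever through its H-gate

## Task

Put the line hauler into its hauling gear: with the fingertips, push the gear lever out of the slot it is in, through the H-shaped gate, and fully home into the slot marked with the raised cross. Only push the lever: its knob must not be pulled up, and on the way it must not be driven into a slot with another mark. Leave the bowl, float, spanner and oil can standing where they are.

Things in the scene. Friction and masses are not known exactly. Their poses are not given: they have to be found in the camera images.
- hauler: fixed line-hauler gearbox on the bench: grey housing 190 x 220 mm with a flat aluminium gate plate on top (116 mm above the bench) and a bare aluminium sheave (120 mm dia., top at 130 mm) on its right (-y) side, reaching 160 mm from the origin. Origin on the bench under the centre of the gate; x = fore (away from the robot at yaw 0), y = left.
- gate (a point): centre of the H-gate, at the plate's top. Two slots run fore-aft, left and right, joined by a cross channel along y through this point (neutral). Two webs with round tips facing the channel part the slots, so the lever can cross only in neutral. The lever's pivot lies 71 mm below this point, the knob's centre 155 mm from the pivot along the lever.
- knob_centre (a point): centre of the lever's black knob, a ball of 38 mm dia. on a 10 mm dia. steel lever. 200 mm above the bench with the lever upright, about 187 mm in a slot's end. At a slot's end the knob is 43 to 46 mm fore or aft and about 45 mm left or right of the gate's centre.
- shift (a joint): lever's fore-aft angle, rad: + leans to the hauler's +x (fore), 0 is neutral, ends at -0.298 and +0.298 (fully home in the fore or aft slots). Starts fore, between 0.18 and 0.298. The lever may cross sideways while within about 0.045 of 0, and the round web tips guide it there if a little off.
- select (a joint): lever's sideways angle, rad: + leans to the hauler's +y (left), - right, ends at -0.298 and +0.298, which are in line with the left and right slots. Starts left. The lever stays where it is left (friction); it takes about 2.5 N at the knob to move it.
- lift (a joint): how far the knob is pulled up along the lever, m: 0 at rest, up to 0.015; a spring holds it down with 9 N. Pushing from the side does not raise it. It must stay below 0.005.
- mark_cross: fixed raised dark rubber mark, 4 mm high, lying on the gate plate beside one slot (55 mm fore or aft and 75 mm left or right of the plate's centre); origin at the centre of its underside. A plus-shaped cross 38 mm across with 10 mm wide arms: the slot to reach. Lies at the fore right or the aft right corner of the plate (cross and two dots swap places) and means the slot of that corner.
- mark_disc: fixed raised dark rubber mark, 4 mm high, lying on the gate plate beside one slot (55 mm fore or aft and 75 mm left or right of the plate's centre); origin at the centre of its underside. A plain round disc 34 mm dia.: always at the aft left slot.
- mark_dots: fixed raised dark rubber mark, 4 mm high, lying on the gate plate beside one slot (55 mm fore or aft and 75 mm left or right of the plate's centre); origin at the centre of its underside. Two round dots 15 mm dia., 26 mm apart. Lies at the fore right or the aft right corner of the plate (cross and two dots swap places) and means the slot of that corner.
- mark_bar: fixed raised dark rubber mark, 4 mm high, lying on the gate plate beside one slot (55 mm fore or aft and 75 mm left or right of the plate's centre); origin at the centre of its underside. A single bar 38 x 10 mm: always at the fore left slot, in which the lever starts.
- bowl: loose white plastic bowl, 110 mm dia., 45 mm high, on the bench left of the hauler; origin at the centre of its underside. Leave alone.
- float: loose cork float, 56 mm dia., 65 mm high, on the bench aft and left of the hauler; origin at its underside. Leave alone.
- spanner: loose steel spanner lying on the bench beyond the hauler; origin at its underside. Leave alone.
- oilcan: loose plain steel can, 56 mm dia., 110 mm high, on the bench right of the hauler beyond the sheave; origin at its underside. Leave alone.

How it is judged:
By the outcome, as a careful person would: the job done as asked, in the order asked, and still so for the second after the job is handed in, with the robot touching nothing.
It also fails if it takes over 51 s, if anything falls off the work surface, if the arm or the gripper's body presses on something with over 40 N, if the wrist force passes 120 N, or if a joint passes its speed limit or range.

## Robot

A 7-joint arm with a two-finger parallel gripper is mounted at the origin on the work surface. World frame = base frame: x ahead of the robot, y to its left, z up, the work surface at z = 0. Lengths are in m, angles in degrees, forces in N, time in s.
With the tool pointing down it reaches from about 0.425 to 0.875 m from the base axis. Payload 4.7 kg.
Tool frame: the origin (TCP) lies between the finger pads; the fingertips stand 8 mm ahead of it and the grasp point (between the pads) lies 11 mm behind it; x points along the fingers, z is the direction in which the jaws open and shut, and the axes are right-handed (so a half turn about x gives the same grasp; the last joint's range is limited). The gripper opens to 87 mm and grips with 3 to 60 N. Pads are 19 mm wide; open, the fingers measure 117 mm over their backs; the gripper's body (75 mm by 190 mm) begins 51 mm behind the grasp point.
Start: joints at [-74.307, 18.392, -4.016, 83.108, 1.295, 78.541, -3.26], TCP at [0.167, 0.628, 0.197] pointing down, gripper open.
Joint ranges: [-163.93, 163.93], [-17.29, 119.83], [-79.2, 71.16], [3.27, 140.29], [-89.18, 269.18], [5.43, 117.66], [-154.24, 154.24]. Speed limits (degrees/s): [147.25, 147.25, 180, 180, 180, 180, 180].

## Interface

Orientations are given as [roll, pitch, yaw] about the fixed x, y, z axes, in that order (R = Rz(yaw) Ry(pitch) Rx(roll)).
In Python, from cell import telemetry, vision, sign_off gives the robot as it stands. The module is installed in compiled form; this text tells all that it offers.
- The arm moves only by the tool drive_tool, never from a script. Its arguments are lists of equal length, an entry for each row: "offset": the shift along the tool's x, y, z in m, a list of three; "angular": the turn, a rotation vector about the tool's x, y, z in rad, a list of three. A call has 1 to 10 rows; each row is the pose to reach, as a shift and turn from the pose measured when the call began, along the tool's axes at that moment; what a row does not reach only later rows make up. A row lasts 1/8 s, in which the tool goes at most 62.5 mm and 10.7 degrees, less where a joint would pass 70% of its speed; a pose out of reach is approached as far as the arm can. A call with a gripper value outside its range is refused whole. "fingers" is the closure, from -1 (fully open) to 1 (shut), set as the call begins (left out, the last holds). The fingers move at their own pace and stop on an object; "squeeze" is the grip in N (left out, the last holds). Time passes only in rows, so rows that repeat a pose let the fingers close. It gives the time, the measured TCP pose, the force and the opening at its end, in the units of the state.
- telemetry.get_obs(): the state, without advancing time (a new reading comes with each control period).
- vision.read_camera(name): name is "side" or "top"; returns a dict with "pixels" (480x640x3 uint8, red, green, blue), "intrinsics" (3x3 intrinsics, pixels), "distortion" ([k1, k2, p1, p2, k3] as OpenCV has them; the pictures are not rectified), "world_from_camera" (4x4, takes a point from camera to world coordinates). Camera axes: x right, y up, looking along -z (the intrinsics and any distortion apply to the point x, -y, -z); pixel columns grow to the right and rows downward; lengths in m; the calibration is good to about 2 mm. A picture is of the moment at which its call begins. There is no depth.
- sign_off(): hands the job in, once; it reports no verdict.
The state is a dict: "time_s": time; "qpos": joint angles; "joint_velocities": joint speeds; "effort": joint torques, N m; "tool_pos": TCP position; "tool_rot": TCP orientation; "force": force on the tool from outside, world axes, zero at the start; "wrist_torque": the same for the moment, N m; "grip_width": finger opening in m.
Only numpy, scipy, OpenCV 4.12 (cv2) and the standard library are available. Lean on these libraries where they do the work, as an engineer would, in place of code of your own. Each camera call takes 0.05 s, during which the arm holds its last target.

## Working session

There is one attempt and no reset: what is moved stays moved. The work goes in short steps, Python scripts to look and compute and a tool call to move; the robot and the scene stay as the last step left them, time stands still between calls to the robot, and variables do not carry over. Pictures are saved under pics/ and viewed, and the job is handed in when it is done.

Besides the shell and the picture viewer there is one more tool, called as a command line: name --argument value ..., lists and objects as JSON in quotes. drive_tool: Moves the arm, as the interface text tells. Its arguments: {"type":"object","properties":{"offset":{"type":"array"},"angular":{"type":"array"},"fingers":{"type":"number"},"squeeze":{"type":"number"}},"required":["offset","angular"]}

```bash
mkdir -p pics
python3 - <<'E'
from cell import telemetry, vision
import cv2,numpy as np
o=telemetry.get_obs()
for k,v in o.items(): print(k,np.round(v,4))
for n in("side","top"):
    c=vision.read_camera(n)
    cv2.imwrite(f"pics/{n}0.png",c["pixels"][:,:,::-1]); np.savez(f"{n}0.npz",**c)
    print(n,c["intrinsics"],c["distortion"],c["world_from_camera"])
E
```

```text
time_s 0.0
qpos [-74.3072  18.4395  -4.0154  83.1748   1.2985  78.5401  -3.2606]
joint_velocities [ 0.0727 -0.0903 -0.0428 -0.0158 -0.1098 -0.0375  0.0144]
effort [ 3.00000e-04 -4.91279e+01 -4.03700e-01 -3.12538e+01 -6.40000e-02
  4.33000e-02  2.00000e-04]
tool_pos [0.1669 0.6276 0.196 ]
tool_rot [-175.2045   89.8907 -100.0876]
force [ 0.4764 -0.2233 -0.5818]
wrist_torque [-0.0254 -0.0319 -0.0301]
grip_width 0.0872
side [[508.58674577   0.         317.21105095]
 [  0.         508.58674577 245.35734313]
 [  0.           0.           1.        ]] [-0.03124787  0.          0.          0.          0.        ] [[ 0.84027709  0.29299407 -0.45616761  0.07660651]
 [-0.54210055  0.46621844 -0.69911898 -0.7137942 ]
 [ 0.00783604  0.83474238  0.55058492  0.74047286]
 [ 0.          0.          0.          1.        ]]
top [[567.24341027   0.         318.0158222 ]
 [  0.         567.24341027 236.38076566]
 [  0.           0.           1.        ]] [-0.10014554  0.          0.          0.          0.        ] [[-0.02747845  0.98615717 -0.16352057  0.41394705]
 [-0.99947851 -0.02987983 -0.01224366  0.03978654]
 [-0.01696014  0.16309886  0.98646395  1.09734503]
 [ 0.          0.          0.          1.        ]]
```

View pics/side0.png

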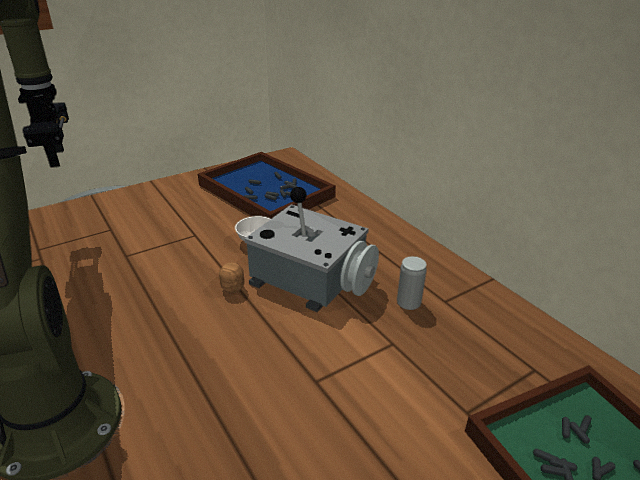

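View pics/top0.png

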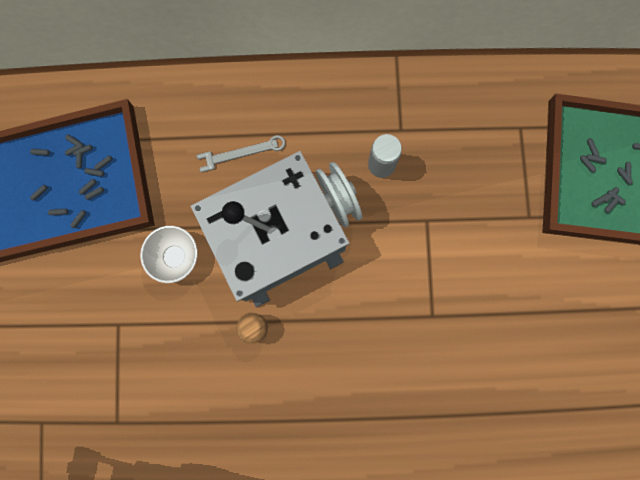

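Side view: knob at (298,194) and cross at (347,231). Top view: knob at (232,212) over the bar (fore left), cross at (292,178) (fore right), disc at (244,271) (aft left) and dots at (321,233) (aft right). The target is therefore the fore-right slot.

```bash
cat > h.py <<'E'
import numpy as np,cv2
def ray(c,uv):
    p=cv2.undistortPoints(np.array([[uv]],float),c["intrinsics"],c["distortion"])[0,0]
    T=c["world_from_camera"]; d=T[:3,:3]@np.array([p[0],-p[1],-1.]); return T[:3,3],d/np.linalg.norm(d)
def onz(c,uv,z):
    o,d=ray(c,uv); return o+d*(z-o[2])/d[2]
def cross(c1,u1,c2,u2):
    o1,d1=ray(c1,u1);o2,d2=ray(c2,u2)
    s=np.linalg.lstsq(np.c_[d1,-d2],o2-o1,rcond=None)[0]
    a=o1+s[0]*d1;b=o2+s[1]*d2; return (a+b)/2,np.linalg.norm(a-b)
def blobs(c,x0,y0,x1,y1,th=45):
    m=(c["pixels"].max(2)<th).astype(np.uint8); k=np.zeros_like(m);k[y0:y1,x0:x1]=m[y0:y1,x0:x1]
    n,l,s,ce=cv2.connectedComponentsWithStats(k)
    return [(s[i,4],s[i,:4],ce[i].round(1)) for i in range(1,n) if s[i,4]>15],l
E
python3 - <<'E'
from h import *
t=np.load("top0.npz");s=np.load("side0.npz")
for n,c,b in(("top",t,(200,150,345,295)),("side",s,(245,180,370,275))):
    print(n); z=.120
    for a,bb,ce in blobs(c,*b)[0]: print(a,bb,ce,onz(c,ce,z).round(4))
E
python3 -c "
import cv2
for n,(x,y,w,h) in dict(top=(190,145,180,160),side=(230,175,160,120)).items():
    cv2.imwrite(f'pics/{n}0z.png',cv2.resize(cv2.imread(f'pics/{n}0.png')[y:y+h,x:x+w],None,fx=4,fy=3.75 if n=='top' else 4,interpolation=cv2.INTER_CUBIC)[:600])"
```

```text
top
159 [283 169  20  19] [292.5 177.8] [0.683  0.0944 0.12  ]
444 [208 202  36  22] [229.6 213. ] [0.6226 0.207  0.12  ]
302 [253 206  35  27] [274.8 220. ] [0.6074 0.1271 0.12  ]
40 [324 225   7   7] [327.1 228.2] [0.59   0.0356 0.12  ]
121 [254 226  15  17] [261.6 234.5] [0.5823 0.1507 0.12  ]
38 [311 232   7   7] [314.1 235.1] [0.5784 0.0587 0.12  ]
249 [235 262  19  18] [244.  270.8] [0.5193 0.1821 0.12  ]
side
21 [249 181  12   3] [254.2 182.1] [0.615  0.4289 0.12  ]
78 [305 180  23   9] [316.5 183.1] [0.7559 0.3338 0.12  ]
580 [281 185  54  24] [308.6 196.4] [0.6968 0.2798 0.12  ]
21 [265 196  12   4] [270.3 197.7] [0.6093 0.3262 0.12  ]
171 [245 202  35  16] [256.6 210.7] [0.5482 0.2842 0.12  ]
39 [287 211  12   6] [292.6 213.5] [0.6164 0.2251 0.12  ]
80 [340 227  15   9] [347.  230.9] [0.6821 0.0885 0.12  ]
101 [260 230  14   9] [266.7 233.8] [0.5187 0.1761 0.12  ]
25 [315 249   6   5] [317.5 251.4] [0.5783 0.0537 0.12  ]
26 [325 253   6   5] [327.7 255.2] [0.5889 0.0297 0.12  ]
```

View pics/top0z.png

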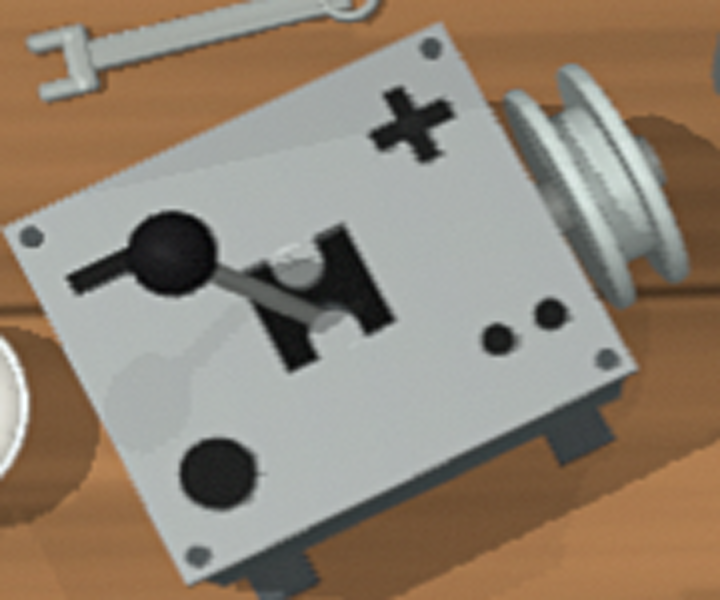

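```bash
cat >> h.py <<'E'
from scipy.spatial.transform import Rotation as Ro
C=np.array([.601,.135]); YAW=25.5
def hx(p):  # world->hauler
    a=np.radians(YAW);d=np.array(p[:2])-C;return np.array([d@[np.cos(a),np.sin(a)],d@[-np.sin(a),np.cos(a)]])
def wx(x,y):
    a=np.radians(YAW);return C+np.array([x*np.cos(a)-y*np.sin(a),x*np.sin(a)+y*np.cos(a)])
def rotm(o): return Ro.from_euler('xyz',o["tool_rot"],degrees=True)
def want(): # tool x down, tool z along hauler +-y
    a=np.radians(YAW); z=np.array([-np.sin(a),np.cos(a),0]); x=np.array([0,0,-1.]); return [Ro.from_matrix(np.c_[x,np.cross(s*z,x),s*z]) for s in(1,-1)]
def move(o,x,y,z,s=0,R=None):
    r=rotm(o);W=R or want()[s]; p=np.r_[wx(x,y),z]
    return r.inv().apply(p-o["tool_pos"]).round(4),(r.inv()*W).as_rotvec().round(4)
E
python3 - <<'E'
from h import *
from cell import telemetry
t=np.load("top0.npz");s=np.load("side0.npz")
k,e=cross(t,(233.2,212.2),s,(298.3,194.5)); print("knob",k,e,hx(k))
print("cross",cross(t,(292.5,177.8),s,(347,230.9)),"disc",cross(t,(244,270.8),s,(266.7,233.8)))
print("knob at z.188",hx(onz(t,(233.2,212.2),.188)),hx(onz(s,(298.3,194.5),.188)))
# sub-pix ball by circle of dark upper half
for n,c,b in(("t",t,(215,195,250,230)),("s",s,(285,180,312,207))):
    x0,y0,x1,y1=b;g=cv2.resize(c["pixels"][y0:y1,x0:x1].max(2),None,fx=8,fy=8,interpolation=cv2.INTER_CUBIC)
    m=cv2.morphologyEx((g<60).astype(np.uint8),cv2.MORPH_OPEN,cv2.getStructuringElement(2,(101,101)))
    cs=max(cv2.findContours(m,0,1)[0],key=len,default=None)
    if cs is not None: q,r=cv2.minEnclosingCircle(cs);print(n,q[0]/8+x0-.5,q[1]/8+y0-.5,r/8)
o=telemetry.get_obs();print(rotm(o).as_matrix().round(3))
for s in(0,1): print(move(o,.085,.045,.26,s))
E
```

```text
knob [0.610044   0.18846743 0.19013135] 0.002843953564228009 [0.0311813  0.04436538]
cross (array([0.68515324, 0.09416866, 0.11576526]), np.float64(0.002127387135609488)) disc (array([0.52063585, 0.18224587, 0.11598824]), np.float64(0.0020220471342991195))
knob at z.188 [0.0308458  0.04559915] [0.0356698  0.04567632]
t 232.45648193359375 212.41004753112793 11.2863187789917
s 301.6875 197.4375 13.180549621582031
[[-0.    -0.966  0.257]
 [-0.002  0.257  0.966]
 [-1.    -0.    -0.002]]
(array([-0.0634, -0.5817, -0.2754]), array([-7.048e-01, -1.600e-03, -5.000e-04]))
(array([-0.0634, -0.5817, -0.2754]), array([ 2.4368e+00, -6.0000e-04,  2.1000e-03]))
```

```bash
cat >> h.py <<'E'
def want(): # tool x down, tool z along hauler +-x
    a=np.radians(YAW); z=np.array([np.cos(a),np.sin(a),0]); x=np.array([0,0,-1.]); return [Ro.from_matrix(np.c_[x,np.cross(s*z,x),s*z]) for s in(1,-1)]
E
python3 - <<'E'
from h import *
from cell import telemetry
o=telemetry.get_obs()
for s in(0,1): print(move(o,.087,.045,.26,s))
E
```

```text
(array([-0.0634, -0.5832, -0.2741]), array([ 8.66e-01, -1.50e-03,  8.00e-04]))
(array([-0.0634, -0.5832, -0.2741]), array([-2.2756e+00, -1.0000e-03, -1.9000e-03]))
```

drive_tool --offset '[[-0.063, -0.058, -0.027], [-0.063, -0.116, -0.055], [-0.063, -0.174, -0.082], [-0.063, -0.232, -0.11], [-0.063, -0.29, -0.137], [-0.063, -0.348, -0.164], [-0.063, -0.406, -0.192], [-0.063, -0.464, -0.219], [-0.063, -0.522, -0.247], [-0.063, -0.583, -0.274]]' --angular '[[0.087, 0, 0], [0.174, 0, 0], [0.26, 0, 0], [0.347, 0, 0], [0.434, 0, 0], [0.52, 0, 0], [0.607, 0, 0], [0.694, 0, 0], [0.78, 0, 0], [0.866, 0, 0]]' --fingers 1 --squeeze 20

```text
time_s: 1.35
tool_pos: [0.6312, 0.2363, 0.2592]
tool_rot: [-140.3, 89.9, -114.9]
force: [0.4, 0.9, 0.3]
grip_width: 0.0015
```

```bash
cat > look.py <<'E'
import sys
from h import *
from cell import telemetry,vision
def look(tag):
    out=[]
    for n,(x,y,w,h) in dict(top=(190,125,180,160),side=(230,135,160,150)).items():
        c=vision.read_camera(n);np.savez(f"{n}{tag}.npz",**c)
        im=c["pixels"][y:y+h,x:x+w,::-1]
        im=cv2.resize(im,(400,int(400*h/w)),interpolation=cv2.INTER_CUBIC); out.append(np.pad(im,((0,380-im.shape[0]),(0,0),(0,0))))
    cv2.imwrite(f"pics/{tag}.png",np.hstack(out))
    o=telemetry.get_obs(); print("t",o["time_s"],"pos",np.round(o["tool_pos"],4),"haul",hx(o["tool_pos"]).round(4),"F",np.round(o["force"],1),"w",o["grip_width"]); return o
if __name__=="__main__": 
    o=look(sys.argv[1])
    if len(sys.argv)>2: print(move(o,*map(float,sys.argv[2:5])))
E
python3 look.py a1 .087 .045 .176
```

```text
t 1.45 pos [0.635  0.2281 0.2581] haul [0.0707 0.0694] F [ 0.3 -0.4 -0.4] w 0.0004664495410077008
(array([ 0.0823, -0.0235,  0.0168]), array([-0.0137, -0.0025,  0.0083]))
```

View pics/a1.png

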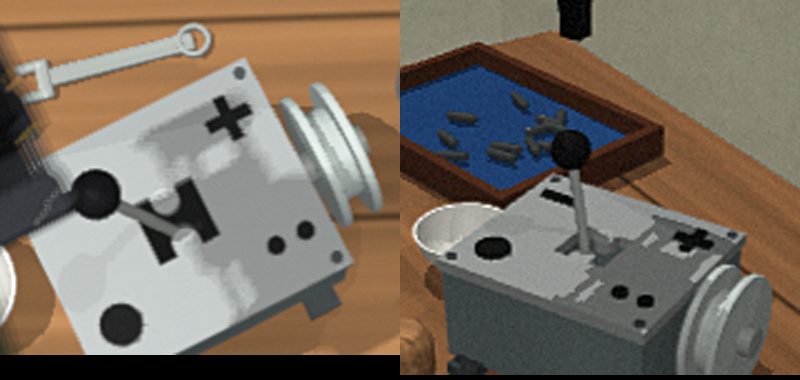

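The left (top) pane shows the arm still arriving at the left edge. The right (side) pane shows the fingers above and behind the knob at (570,150). I'll settle over the target first.

drive_tool --offset '[[0, -0.012, 0.008], [0, -0.0235, 0.017], [0, -0.0235, 0.017], [0, -0.0235, 0.017]]' --angular '[[-0.007, 0, 0], [-0.014, 0, 0.008], [-0.014, 0, 0.008], [-0.014, 0, 0.008]]'

```text
time_s: 1.95
tool_pos: [0.6598, 0.2149, 0.2583]
tool_rot: [168.8, 89.8, -165.6]
force: [0.9, 1.1, 0.4]
grip_width: 0.0009
```

```bash
python3 look.py a2 .087 .045 .176
```

```text
t 2.05 pos [0.6596 0.2151 0.2585] haul [0.0874 0.047 ] F [ 0.4 -0.7  0.2] w 0.000497293000069107
(array([ 0.0825, -0.0021, -0.0002]), array([ 0.002 , -0.0024, -0.0005]))
```

View pics/a2.png

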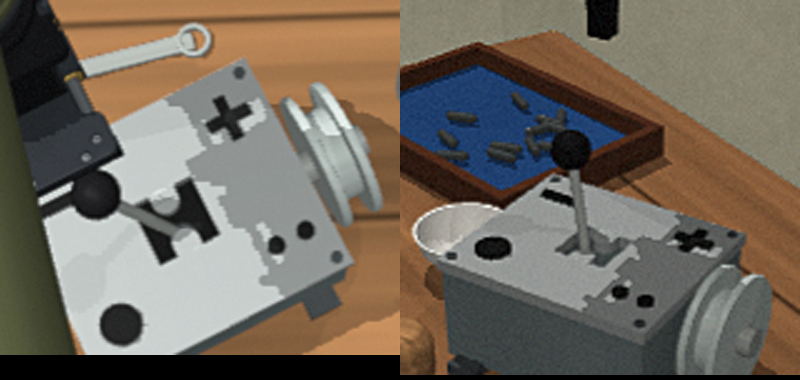

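```bash
cat >> h.py <<'E'
def proj(c,p):
    T=np.linalg.inv(c["world_from_camera"]);q=T[:3,:3]@p+T[:3,3]
    return cv2.projectPoints(np.array([[q[0],-q[1],-q[2]]]),np.zeros(3),np.zeros(3),c["intrinsics"],c["distortion"])[0].ravel()
E
python3 - <<'E'
from h import *
s=np.load("sidea2.npz"); p=np.array([.6596,.2151,.2505])
print(proj(s,p))
a=np.radians(YAW)
for i in(-.015,.015):
  for j in(-.0095,.0095): print(i,j,proj(s,p+[*(wx(i,j)-C),0]))
im=s["pixels"][100:170,270:350,::-1];cv2.imwrite("pics/tip.png",cv2.resize(im,None,fx=8,fy=8,interpolation=cv2.INTER_NEAREST))
E
```

```text
[309.69997034 161.79714329]
-0.015 -0.0095 [309.69524557 164.97907711]
-0.015 0.0095 [302.77642429 163.1326984 ]
0.015 -0.0095 [316.54716458 160.47732347]
0.015 0.0095 [309.70459568 158.69439886]
```

View pics/tip.png

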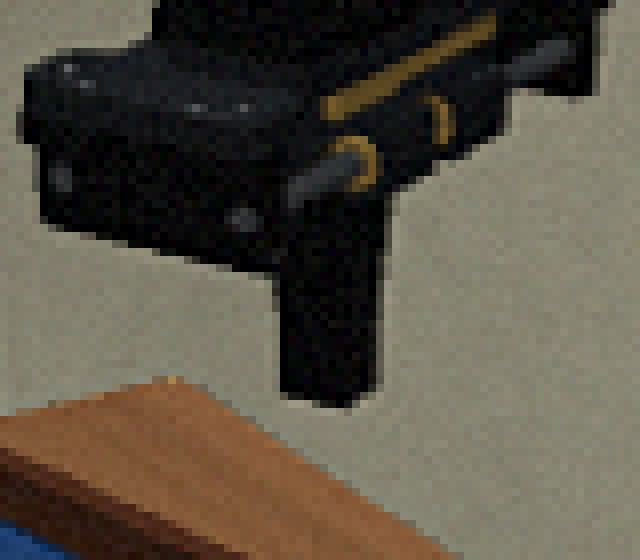

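Run:
```python
from h import *
from cell import telemetry
s=np.load("sidea2.npz");t=np.load("topa2.npz")
print(proj(s,np.array([.610,.1885,.190])), proj(t,np.array([.610,.1885,.190])))
p=np.array([.6596,.2151,.2505])
for z in(.2505,.27,.28,.29): print(z,onz(s,(313.7,151),z), p+[*(wx(-.015,-.0095)-C),0])
o=telemetry.get_obs(); print(o["tool_pos"],o["tool_rot"],o["qpos"],rotm(o).as_matrix().round(3))
print(o["time_s"])
im=t["pixels"][100:250,150:300,::-1];cv2.imwrite("pics/tipt.png",cv2.resize(im,None,fx=4,fy=4))
s0=np.load("side0.npz");p=np.array([.1669,.6276,.196]);print(proj(s0,p-[0,0,.008]))
im=s0["pixels"][60:180,0:120,::-1];cv2.imwrite("pics/tips0.png",cv2.resize(im,None,fx=5,fy=5))
```

```text
[297.66906657 194.63632814] [233.5662626  211.46120541]
0.2505 [0.70179731 0.26398317 0.2505    ] [0.65015108 0.20006777 0.2505    ]
0.27 [0.67691589 0.22506947 0.27      ] [0.65015108 0.20006777 0.2505    ]
0.28 [0.66415619 0.20511372 0.28      ] [0.65015108 0.20006777 0.2505    ]
0.29 [0.65139649 0.18515798 0.29      ] [0.65015108 0.20006777 0.2505    ]
[0.65962177 0.21507187 0.25846483] [ 168.51806375   89.86193985 -165.8659178 ] [-35.53462928  23.67521941  22.16362887  70.9384925   -8.72632325
  87.1347369   11.00107925] [[-0.002 -0.432  0.902]
 [-0.001  0.902  0.432]
 [-1.     0.    -0.002]]
2.05
[ 59.6500478 170.4550727]
```

View pics/tipt.png

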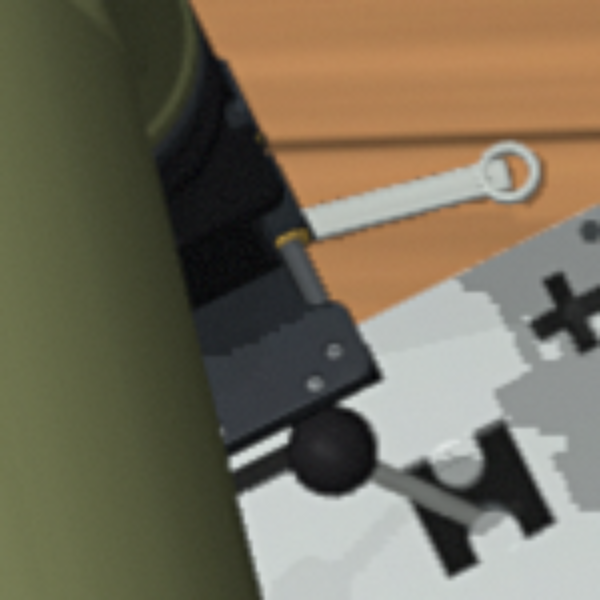

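View pics/tips0.png

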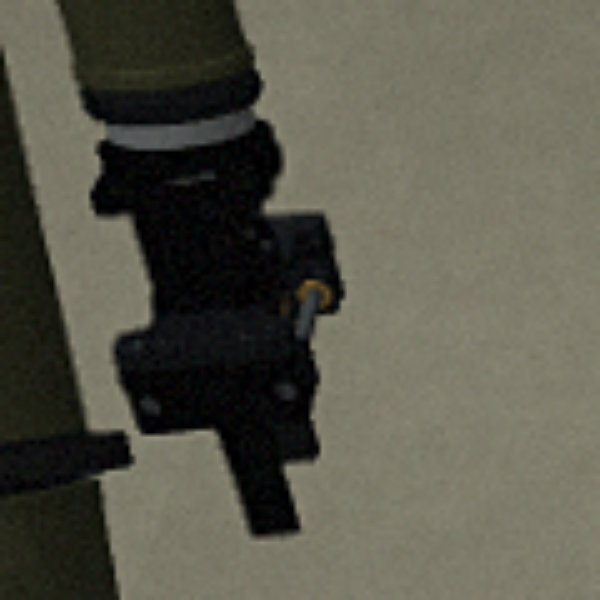

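Run:
```python
from h import *
t=np.load("topa2.npz");s=np.load("sidea2.npz")
for z in(.30,.32,.34,.36,.38): print(z,"top corner",onz(t,(245,194.5),z).round(3),hx(onz(t,(245,194.5),z)).round(3),"side corner",hx(onz(s,(275,128.5),z)).round(3), hx(onz(s,(305,134),z)).round(3), "tip", hx(onz(s,(313.7,151),z-.06)).round(3))
```

```text
0.3 top corner [0.611 0.154 0.3  ] [0.017 0.013] side corner [0.113 0.163] [0.122 0.082] tip [0.168 0.086]
0.32 top corner [0.606 0.151 0.32 ] [0.011 0.012] side corner [0.07  0.131] [0.078 0.054] tip [0.127 0.061]
0.34 top corner [0.601 0.148 0.34 ] [0.006 0.012] side corner [0.027 0.099] [0.035 0.026] tip [0.087 0.036]
0.36 top corner [0.596 0.145 0.36 ] [-0.     0.011] side corner [-0.016  0.067] [-0.009 -0.003] tip [0.047 0.011]
0.38 top corner [0.591 0.142 0.38 ] [-0.006  0.011] side corner [-0.06   0.035] [-0.052 -0.031] tip [ 0.007 -0.014]
```

Run:
```python
from h import *
s=np.load("side0.npz")
p=np.array([.1669,.6276,.188]);z=np.array([.257,.966,0]);y=np.array([-.966,.257,0])
for k in(-.0585,-.0435,.0435,.0585):
  for j in(-.0095,.0095): print(k,j,proj(s,p+k*z+j*y).round(1))
for k in (-.095,.095):
  for j in(-.0375,.0375): print("body",k,j,proj(s,p+[0,0,.07]+k*z+j*y).round(1))
```

```text
-0.0585 -0.0095 [ 61.5 179.7]
-0.0585 0.0095 [ 53.2 180.7]
-0.0435 -0.0095 [ 62.  177.1]
-0.0435 0.0095 [ 53.8 178.1]
0.0435 -0.0095 [ 65.1 163.2]
0.0435 0.0095 [ 57.4 164.1]
0.0585 -0.0095 [ 65.7 161. ]
0.0585 0.0095 [ 58.  161.9]
body -0.095 -0.0375 [ 64.9 157.6]
body -0.095 0.0375 [ 30.3 161.6]
body 0.095 -0.0375 [ 71.4 129.7]
body 0.095 0.0375 [ 40.8 132.9]
```

The visible fingertips sit about 13 px higher in the side view than the reported TCP predicts, and they did at the start too. I'll descend in steps and judge the height against the knob in the image.

drive_tool --offset '[[0.02, -0.002, 0], [0.04, -0.002, 0], [0.06, -0.002, 0], [0.07, -0.002, 0], [0.07, -0.002, 0], [0.07, -0.002, 0]]' --angular '[[0, 0, 0], [0, 0, 0], [0, 0, 0], [0, 0, 0], [0, 0, 0], [0, 0, 0]]'

```text
time_s: 2.8
tool_pos: [0.6608, 0.2133, 0.1892]
tool_rot: [165.7, 89.9, -168.7]
force: [0.1, 0.3, -0.0]
grip_width: 0.0005
```

```bash
python3 look.py a3 .087 .045 .176
python3 - <<'E'
from h import *
s=np.load("sidea3.npz");im=s["pixels"][130:250,250:390,::-1];cv2.imwrite("pics/a3z.png",cv2.resize(im,None,fx=5,fy=5,interpolation=cv2.INTER_NEAREST))
E
```

```text
t 2.9 pos [0.6609 0.2133 0.1895] haul [0.0878 0.0449] F [-0.   0.1 -0.5] w 0.0006033878448494479
(array([ 0.0135,  0.0001, -0.0008]), array([ 0.002 , -0.0006, -0.0002]))
```

View pics/a3z.png

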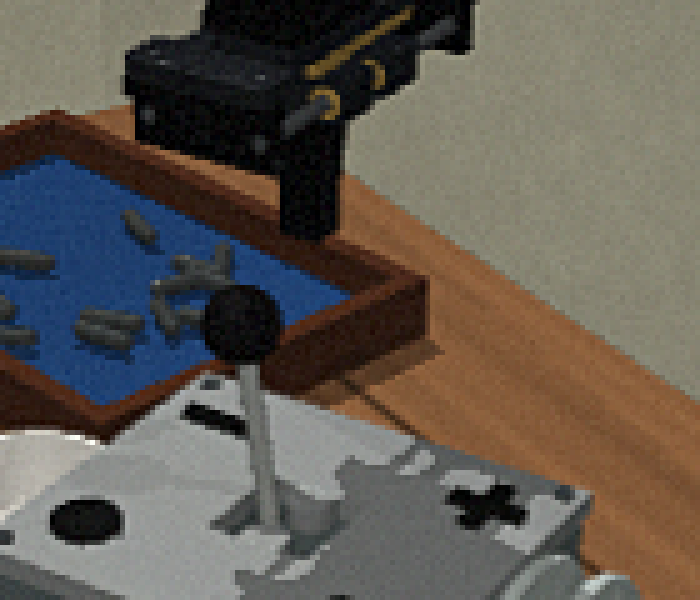

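View pics/a3.png

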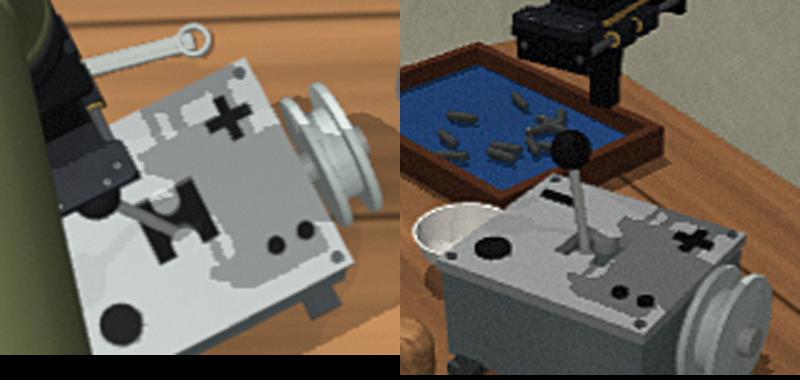

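Run:
```python
from h import *
s=np.load("sidea3.npz");t=np.load("topa3.npz")
for z in np.arange(.17,.26,.01): print(z.round(3),hx(onz(s,(313,178),z)).round(3))
# body front-bottom corners: side (277,156)?(304,165)
for z in np.arange(.24,.33,.01): print(z.round(3),"bodyside",hx(onz(s,(277,157.5),z)).round(3),hx(onz(s,(305,164),z)).round(3),"top",hx(onz(t,(190+138*.45,125+177*.45),z)).round(3))
```

```text
0.17 [0.16  0.083]
0.18 [0.142 0.072]
0.19 [0.125 0.061]
0.2 [0.107 0.05 ]
0.21 [0.09  0.039]
0.22 [0.072 0.028]
0.23 [0.055 0.017]
0.24 [0.037 0.006]
0.25 [ 0.02  -0.005]
0.24 bodyside [0.086 0.14 ] [0.091 0.062] top [0.014 0.011]
0.25 bodyside [0.067 0.126] [0.072 0.05 ] top [0.012 0.011]
0.26 bodyside [0.049 0.113] [0.053 0.038] top [0.009 0.011]
0.27 bodyside [0.03  0.099] [0.035 0.026] top [0.006 0.011]
0.28 bodyside [0.012 0.085] [0.016 0.014] top [0.004 0.01 ]
0.29 bodyside [-0.007  0.072] [-0.002  0.002] top [0.001 0.01 ]
0.3 bodyside [-0.025  0.058] [-0.021 -0.01 ] top [-0.001  0.01 ]
0.31 bodyside [-0.043  0.045] [-0.039 -0.022] top [-0.004  0.01 ]
0.32 bodyside [-0.062  0.031] [-0.058 -0.034] top [-0.007  0.01 ]
0.33 bodyside [-0.08   0.018] [-0.077 -0.046] top [-0.009  0.01 ]
```

Both cameras put the real fingertips about 30 mm above the reported height, with the tip at about 0.215. Reported z 0.155 is safe whichever is right, so I go there next and look.

drive_tool --offset '[[0.012, 0, -0.001], [0.024, 0, -0.001], [0.035, 0, -0.001], [0.035, 0, -0.001], [0.035, 0, -0.001]]' --angular '[[0, 0, 0], [0, 0, 0], [0, 0, 0], [0, 0, 0], [0, 0, 0]]'

```text
time_s: 3.52
tool_pos: [0.6602, 0.2129, 0.1546]
tool_rot: [158.4, 90.0, -176.0]
force: [0.8, 0.1, 0.2]
grip_width: 0.0003
```

```bash
python3 look.py a4 .06 .045 .145
python3 - <<'E'
from h import *
s=np.load("sidea4.npz");im=s["pixels"][130:250,250:390,::-1];cv2.imwrite("pics/a4z.png",cv2.resize(im,None,fx=5,fy=5,interpolation=cv2.INTER_NEAREST))
E
```

```text
t 3.625 pos [0.6604 0.213  0.1551] haul [0.0872 0.0448] F [ 0.9  0.8 -0.7] w 0.0005790620524720094
(array([ 0.0101,  0.0002, -0.0272]), array([ 0.002 ,  0.0004, -0.0002]))
```

View pics/a4z.png

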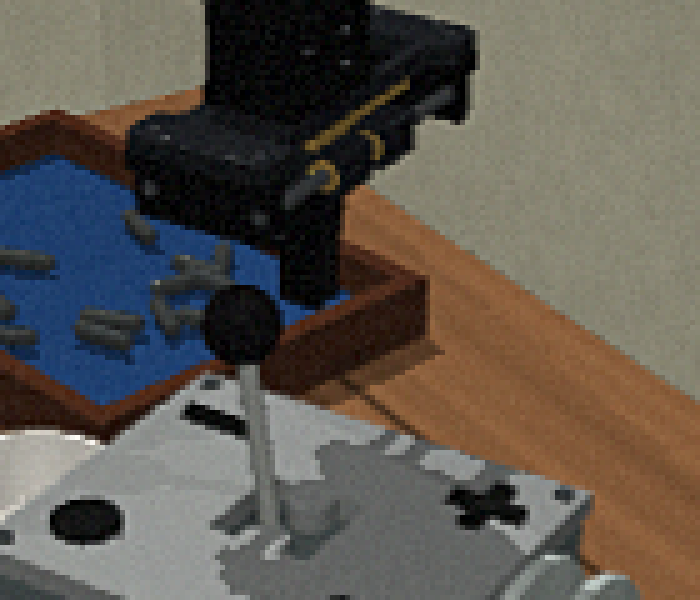

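drive_tool --offset '[[0.006, 0, 0], [0.012, 0, 0], [0.012, 0, -0.005], [0.012, 0, -0.01], [0.012, 0, -0.015], [0.012, 0, -0.02], [0.012, 0, -0.025], [0.012, 0, -0.025]]' --angular '[[0, 0, 0], [0, 0, 0], [0, 0, 0], [0, 0, 0], [0, 0, 0], [0, 0, 0], [0, 0, 0], [0, 0, 0]]'

```text
time_s: 4.62
tool_pos: [0.6376, 0.202, 0.1433]
tool_rot: [25.9, 90.0, 51.5]
force: [-0.2, 0.2, -0.3]
grip_width: 0.0002
```

```bash
python3 look.py a5 .045 .045 .143
python3 - <<'E'
from h import *
s=np.load("sidea5.npz");im=s["pixels"][130:250,250:390,::-1];cv2.imwrite("pics/a5z.png",cv2.resize(im,None,fx=5,fy=5,interpolation=cv2.INTER_NEAREST))
E
```

```text
t 4.725 pos [0.6379 0.2022 0.1432] haul [0.0623 0.0448] F [ 0.4  0.2 -0.4] w 0.0006070894469750564
(array([ 0.0002,  0.0002, -0.0173]), array([ 0.0021,  0.0007, -0.0002]))
```

View pics/a5z.png

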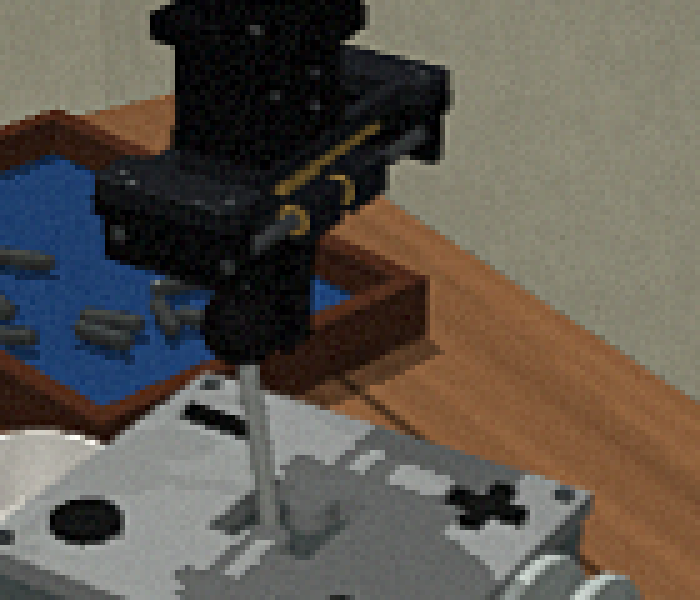

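The fingers are now right behind the knob at (240,320) and no force shows yet. I'll push on slowly.

drive_tool --offset '[[0, 0, -0.004], [0, 0, -0.008], [0, 0, -0.012], [0, 0, -0.016], [0, 0, -0.016]]' --angular '[[0, 0, 0], [0, 0, 0], [0, 0, 0], [0, 0, 0], [0, 0, 0]]'

```text
time_s: 5.35
tool_pos: [0.6235, 0.1953, 0.1437]
tool_rot: [8.2, 89.9, 33.8]
force: [3.0, 1.3, 2.8]
grip_width: -0.0002
```

```bash
python3 look.py a6 .035 .045 .143
python3 - <<'E'
from h import *
s=np.load("sidea6.npz");im=s["pixels"][130:250,250:390,::-1];cv2.imwrite("pics/a6z.png",cv2.resize(im,None,fx=5,fy=5,interpolation=cv2.INTER_NEAREST))
for z in(.16,.17,.18):print(hx(onz(np.load("sidea5.npz"),(306.6,201.6),z)))
E
```

```text
t 5.45 pos [0.6236 0.1952 0.1433] haul [0.0463 0.0446] F [2.1 1.7 3.3] w 0.0006217165159504378
(array([ 0.0003,  0.0004, -0.0113]), array([ 0.0019,  0.001 , -0.0001]))
[0.0603644  0.03870993]
[0.04487549 0.02873424]
[0.02938657 0.01875855]
```

View pics/a6z.png

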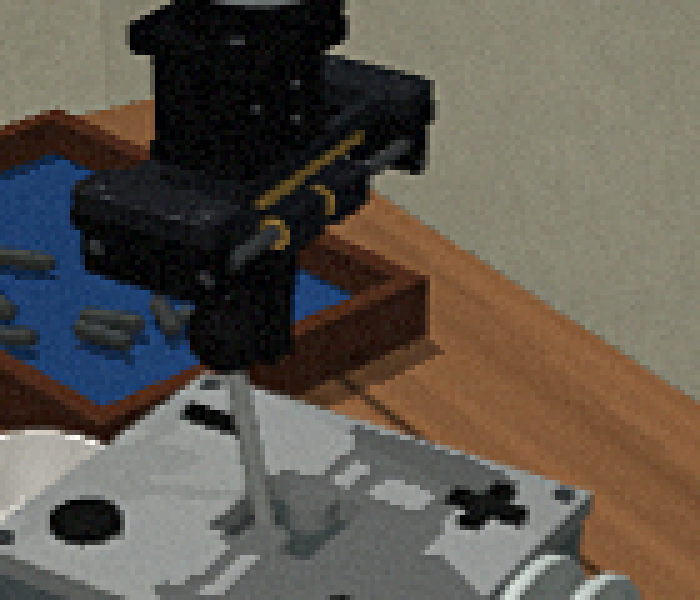

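View pics/a6.png

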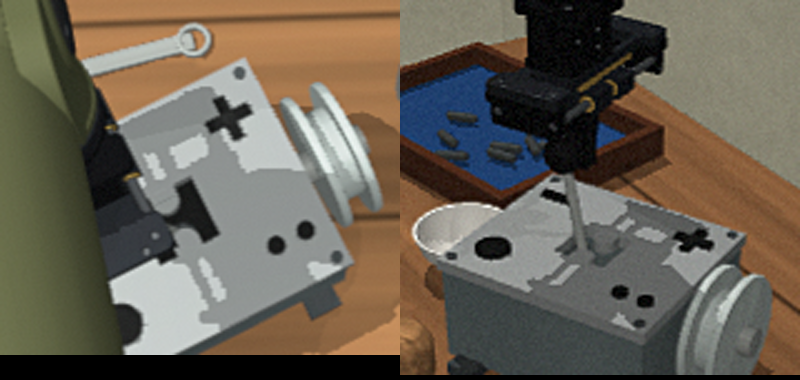

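drive_tool --offset '[[0, 0, 0.004], [-0.004, 0, 0.004], [-0.008, 0, 0.004], [-0.008, 0, 0], [-0.008, 0, -0.004], [-0.008, 0, -0.005]]' --angular '[[0, 0, 0], [0, 0, 0], [0, 0, 0], [0, 0, 0], [0, 0, 0], [0, 0, 0]]'

```text
time_s: 6.2
tool_pos: [0.6196, 0.1934, 0.1521]
tool_rot: [3.3, 89.8, 28.9]
force: [2.6, 1.2, 1.8]
grip_width: 0.0005
```

```bash
python3 look.py a7 .035 .045 .151
python3 - <<'E'
from h import *
s=np.load("sidea7.npz");im=s["pixels"][130:250,250:390,::-1];cv2.imwrite("pics/a7z.png",cv2.convertScaleAbs(cv2.resize(im,None,fx=5,fy=5,interpolation=cv2.INTER_NEAREST),alpha=2.5))
E
```

```text
t 6.3 pos [0.6196 0.1934 0.152 ] haul [0.0419 0.0448] F [2.1 0.8 1. ] w 8.630430568998336e-05
(array([ 0.001 ,  0.0003, -0.0069]), array([ 0.0021,  0.0029, -0.0002]))
```

View pics/a7z.png

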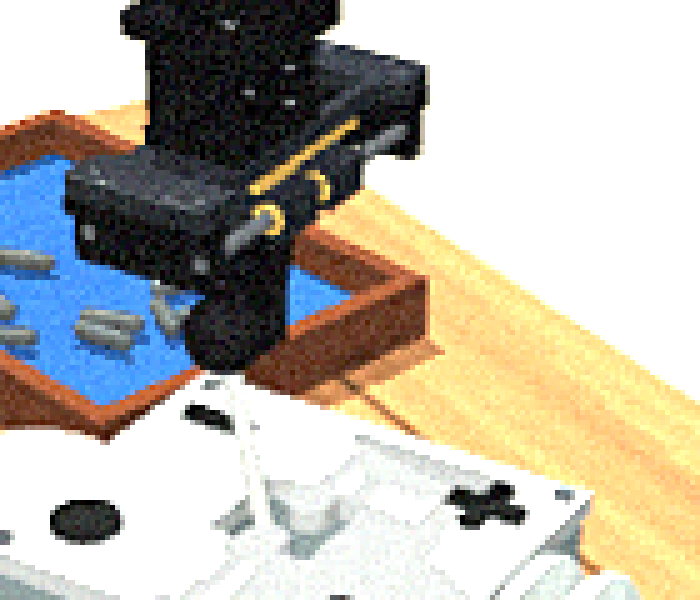

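Run:
```python
from h import *
s=np.load("sidea7.npz")
for uv in((298.1,194.9),(294.2,196.3),(294.2,197)):
  for z in(.190,.192): print(uv,z,hx(onz(s,uv,z)))
for x in(.033,.02,.01,0): print(x,proj(s,np.r_[wx(x,.045),.045+np.sqrt(.155**2-x*x-.045**2)]))
```

```text
(298.1, 194.9) 0.19 [0.03060206 0.04285205]
(298.1, 194.9) 0.192 [0.02744358 0.04073313]
(294.2, 196.3) 0.19 [0.02003119 0.04661834]
(294.2, 196.3) 0.192 [0.01691113 0.04448574]
(294.2, 197) 0.19 [0.01718905 0.04471262]
(294.2, 197) 0.192 [0.01407931 0.04258694]
0.033 [297.89979872 194.41048618]
0.02 [294.76330744 195.72270052]
0.01 [292.31841403 197.05945042]
0 [289.84741357 198.67926063]
```

drive_tool --offset '[[0, 0, -0.003], [0, 0, -0.006], [0, 0, -0.009], [0, 0, -0.012], [0, 0, -0.015], [0, 0, -0.015]]' --angular '[[0, 0, 0], [0, 0, 0], [0, 0, 0], [0, 0, 0], [0, 0, 0], [0, 0, 0]]'

```text
time_s: 7.05
tool_pos: [0.6056, 0.1867, 0.1519]
tool_rot: [6.3, 89.9, 31.9]
force: [1.9, 0.7, 0.3]
grip_width: 0.0
```

```bash
python3 look.py a8 .025 .045 .151
python3 - <<'E'
from h import *
s=np.load("sidea8.npz");im=s["pixels"][130:250,250:390,::-1];cv2.imwrite("pics/a8z.png",cv2.convertScaleAbs(cv2.resize(im,None,fx=5,fy=5,interpolation=cv2.INTER_NEAREST),alpha=2.))
E
```

```text
t 7.15 pos [0.6057 0.1867 0.1517] haul [0.0265 0.0447] F [2.4 1.2 1.1] w 0.00038632932373702496
(array([ 0.0007,  0.0003, -0.0015]), array([ 0.002 ,  0.002 , -0.0001]))
```

View pics/a8z.png

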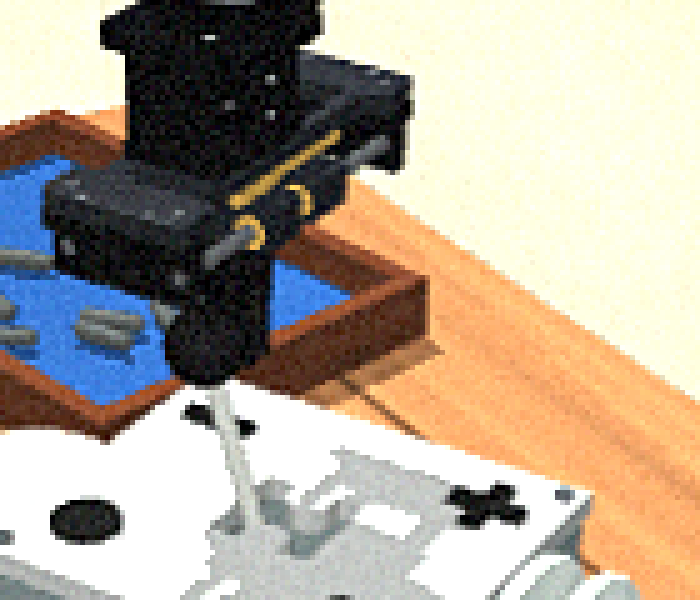

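View pics/a8.png

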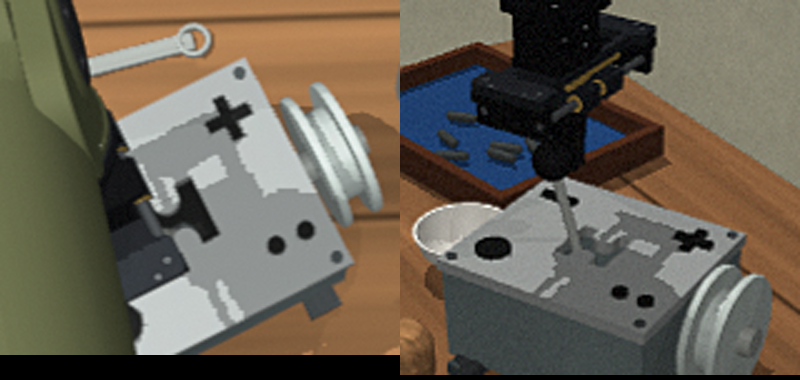

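The knob is now at about (290.5,199.4) in the side view, which matches shift ≈ 0 (predicted (289.8,198.7)). Next I go round to the knob's left side.

drive_tool --offset '[[0, 0, 0.012], [0, 0.01, 0.015], [0, 0.025, 0.015], [0, 0.04, 0.012], [0, 0.05, 0], [0, 0.05, -0.013], [0, 0.05, -0.026], [0, 0.05, -0.026], [0, 0.05, -0.026]]' --angular '[[0, 0, 0], [0, 0, 0], [0, 0, 0], [0, 0, 0], [0, 0, 0], [0, 0, 0], [0, 0, 0], [0, 0, 0], [0, 0, 0]]'

```text
time_s: 8.28
tool_pos: [0.561, 0.2202, 0.152]
tool_rot: [3.3, 89.8, 28.9]
force: [-0.6, -0.6, 0.2]
grip_width: 0.0004
```

```bash
python3 look.py a9 0 .05 .151
python3 - <<'E'
from h import *
s=np.load("sidea9.npz");im=s["pixels"][130:250,250:390,::-1];cv2.imwrite("pics/a9z.png",cv2.convertScaleAbs(cv2.resize(im,None,fx=5,fy=5,interpolation=cv2.INTER_NEAREST),alpha=2.))
E
```

```text
t 8.375 pos [0.5611 0.2204 0.1518] haul [0.0007 0.0943] F [ 0.5 -0.5  0.6] w 0.00018611302877584625
(array([ 0.0008, -0.0443, -0.0008]), array([0.0016, 0.0024, 0.    ]))
```

View pics/a9z.png

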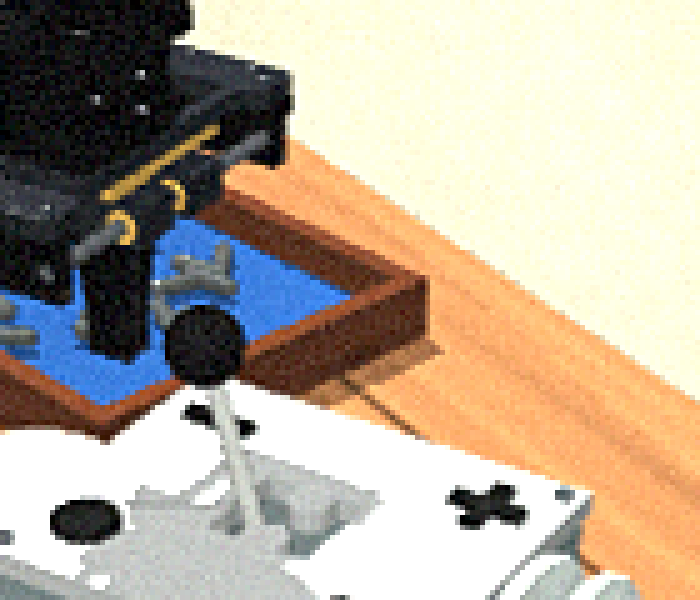

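View pics/a9.png

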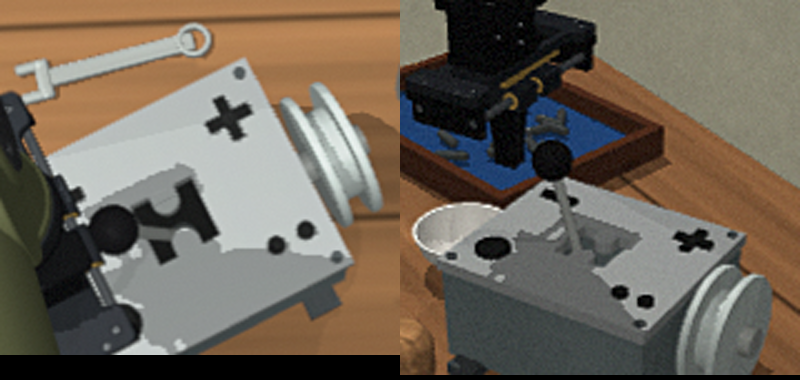

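The knob stayed put at side-crop (204,345) and top-crop (113,230), and the fingers are to its left. A quick check of its position before pushing across.

Run:
```python
from h import *
s=np.load("sidea9.npz");t=np.load("topa9.npz")
u=(250+204.5/5-.5,130+345.5/5-.5); v=(190+113*.45,125+230*.45)
k,e=cross(t,v,s,u);print(k,e,hx(k),hx(onz(t,v,.193)),hx(onz(s,u,.193)))
```

```text
[0.58167112 0.17557056 0.19335975] 0.002404801899798194 [2.01115976e-05 4.49396913e-02] [-0.00065728  0.04589898] [0.00148409 0.04450252]
```

Knob triangulates to hauler (0.000, 0.045, z 0.193), so it is exactly neutral. Pushing right.

drive_tool --offset '[[0, -0.006, 0], [0, -0.012, 0], [0, -0.018, 0], [0, -0.024, 0], [0, -0.03, 0], [0, -0.036, 0], [0, -0.042, 0], [0, -0.048, 0], [0, -0.054, 0], [0, -0.06, 0]]' --angular '[[0, 0, 0], [0, 0, 0], [0, 0, 0], [0, 0, 0], [0, 0, 0], [0, 0, 0], [0, 0, 0], [0, 0, 0], [0, 0, 0], [0, 0, 0]]'

```text
time_s: 9.62
tool_pos: [0.5872, 0.1657, 0.1517]
tool_rot: [-6.3, 89.9, 19.2]
force: [-2.3, 1.3, 1.0]
grip_width: 0.0005
```

```bash
python3 look.py b1 0 -.01 .151
python3 - <<'E'
from h import *
s=np.load("sideb1.npz");im=s["pixels"][130:250,250:390,::-1];cv2.imwrite("pics/b1z.png",cv2.convertScaleAbs(cv2.resize(im,None,fx=5,fy=5,interpolation=cv2.INTER_NEAREST),alpha=2.))
E
```

```text
t 9.725 pos [0.5875 0.1649 0.1517] haul [0.0006 0.0328] F [-1.9  1.1  1.4] w 0.0005219496011162109
(array([ 0.0007, -0.0428, -0.0006]), array([0.    , 0.0023, 0.0009]))
```

View pics/b1z.png

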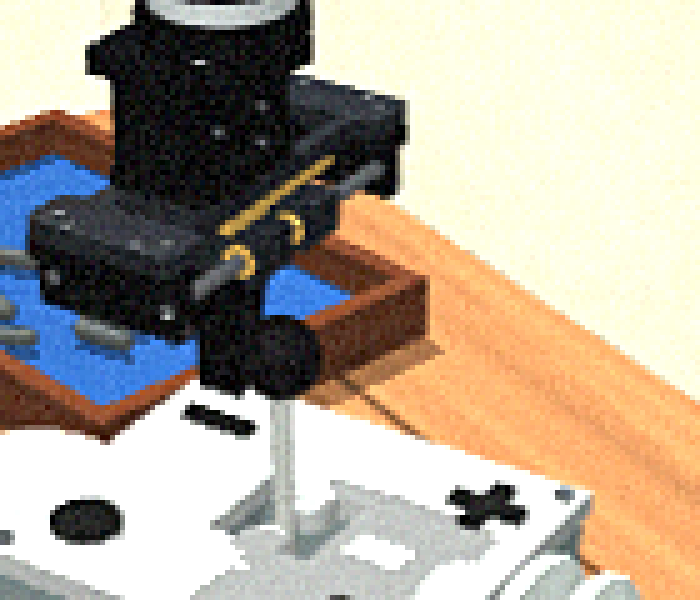

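View pics/b1.png

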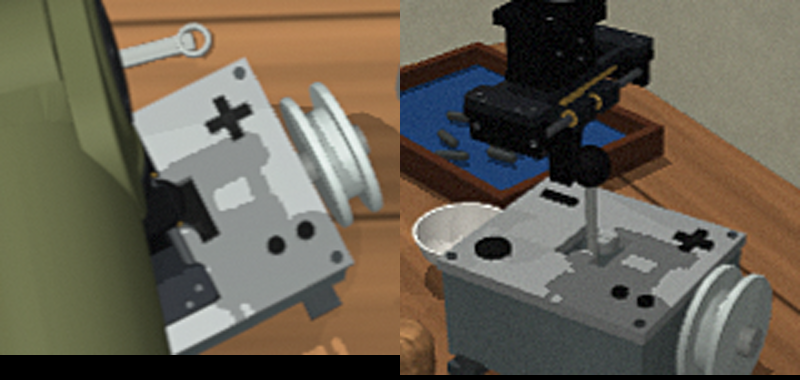

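The lever is upright between the webs, knob at (284,358) in the zoomed side view. I continue right.

drive_tool --offset '[[0, -0.006, 0], [0, -0.012, 0], [0, -0.018, 0], [0, -0.024, 0], [0, -0.03, 0], [0, -0.036, 0], [0, -0.041, 0], [0, -0.044, 0], [0, -0.044, 0]]' --angular '[[0, 0, 0], [0, 0, 0], [0, 0, 0], [0, 0, 0], [0, 0, 0], [0, 0, 0], [0, 0, 0], [0, 0, 0], [0, 0, 0]]'

```text
time_s: 10.85
tool_pos: [0.6063, 0.1247, 0.1515]
tool_rot: [-33.4, 89.9, -7.9]
force: [-1.5, 1.3, -0.4]
grip_width: 0.0004
```

```bash
python3 look.py b2 0 -.02 .151
python3 - <<'E'
from h import *
s=np.load("sideb2.npz");im=s["pixels"][130:250,250:390,::-1];cv2.imwrite("pics/b2z.png",cv2.convertScaleAbs(cv2.resize(im,None,fx=5,fy=5,interpolation=cv2.INTER_NEAREST),alpha=2.))
for y in(-.035,-.04,-.045): print(proj(s,np.r_[wx(0,y),.045+np.sqrt(.155**2-y*y)]))
E
```

```text
t 10.95 pos [0.6064 0.1249 0.1517] haul [ 0.0005 -0.0114] F [-0.9  0.9 -0.7] w 0.0005577713037036328
(array([ 0.0007, -0.0086, -0.0005]), array([-0.    ,  0.002 ,  0.0013]))
[319.95287361 206.87063601]
[321.89147646 207.96490547]
[323.83405547 209.13349947]
```

View pics/b2z.png

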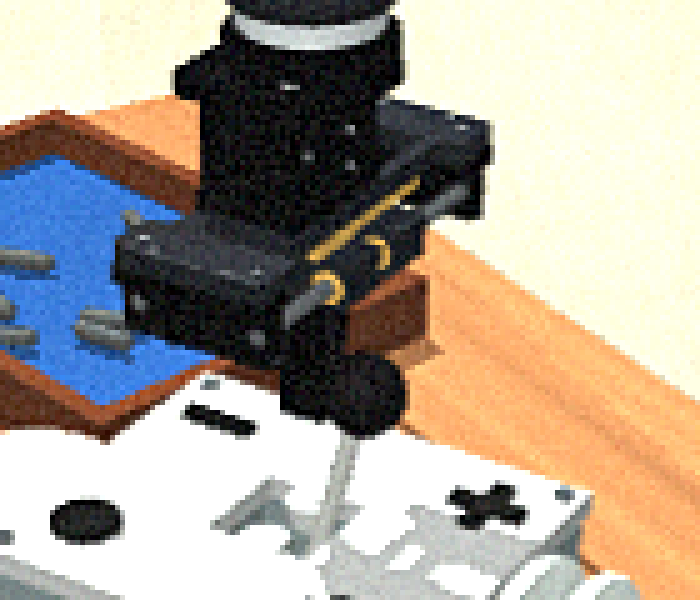

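View pics/b2.png

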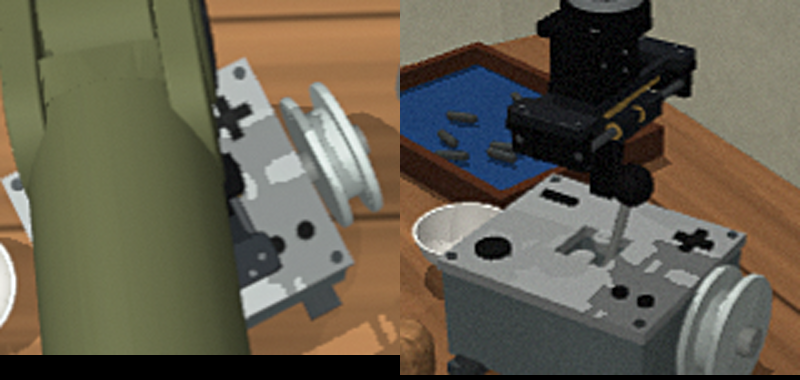

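drive_tool --offset '[[0, -0.003, 0], [0, -0.005, 0], [0, -0.007, 0], [0, -0.007, 0]]' --angular '[[0, 0, 0], [0, 0, 0], [0, 0, 0], [0, 0, 0]]'

```text
time_s: 11.45
tool_pos: [0.6089, 0.1194, 0.1513]
tool_rot: [-0.8, 89.9, 24.7]
force: [-1.6, 4.4, -3.4]
grip_width: 0.0005
```

```bash
python3 look.py b3 0 -.02 .151
python3 - <<'E'
from h import *
s=np.load("sideb3.npz");im=s["pixels"][130:250,250:390,::-1];cv2.imwrite("pics/b3z.png",cv2.convertScaleAbs(cv2.resize(im,None,fx=5,fy=5,interpolation=cv2.INTER_NEAREST),alpha=2.))
E
```

```text
t 11.55 pos [0.6089 0.1193 0.1513] haul [ 0.0004 -0.0175] F [-2.3  3.9 -4.2] w 0.0006090067476948022
(array([ 0.0003, -0.0025, -0.0004]), array([0.0007, 0.0013, 0.0004]))
```

View pics/b3z.png

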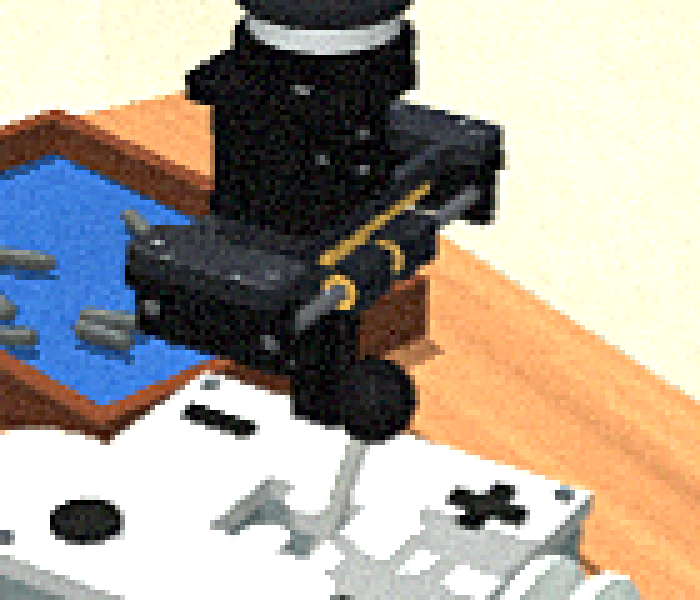

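The knob is at the right end stop: (374,400) in the zoomed view gives y≈-0.046, and the force rose to 4.5 N. I back off and go round to its aft side.

drive_tool --offset '[[0, 0.006, 0], [0, 0.014, 0], [0, 0.014, -0.015], [0, 0.014, -0.03], [0, 0.01, -0.045], [0, -0.005, -0.048], [0, -0.02, -0.048], [0, -0.028, -0.048], [0, -0.028, -0.048], [0, -0.028, -0.048]]' --angular '[[0, 0, 0], [0, 0, 0], [0, 0, 0], [0, 0, 0], [0, 0, 0], [0, 0, 0], [0, 0, 0], [0, 0, 0], [0, 0, 0], [0, 0, 0]]'

```text
time_s: 12.8
tool_pos: [0.5777, 0.0739, 0.151]
tool_rot: [-2.8, 89.9, 22.8]
force: [-0.4, 0.5, -0.5]
grip_width: 0.0005
```

```bash
python3 look.py b4 0 -.045 .151
python3 - <<'E'
from h import *
s=np.load("sideb4.npz");im=s["pixels"][130:250,250:390,::-1];cv2.imwrite("pics/b4z.png",cv2.convertScaleAbs(cv2.resize(im,None,fx=5,fy=5,interpolation=cv2.INTER_NEAREST),alpha=2.))
E
```

```text
t 12.9 pos [0.5776 0.0741 0.1511] haul [-0.0473 -0.0448] F [ 0.8  0.2 -0.2] w 0.00043857561338353203
(array([ 0.0002, -0.0002,  0.0473]), array([0.0018, 0.0011, 0.0001]))
```

View pics/b4z.png

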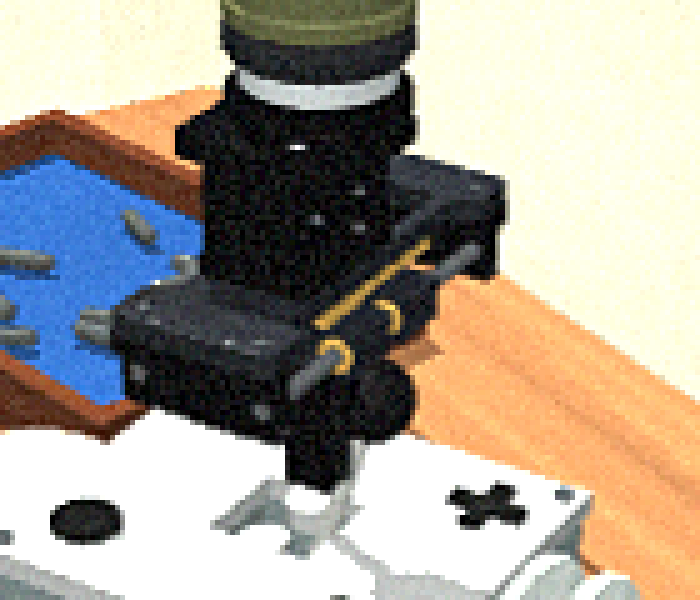

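View pics/b4.png

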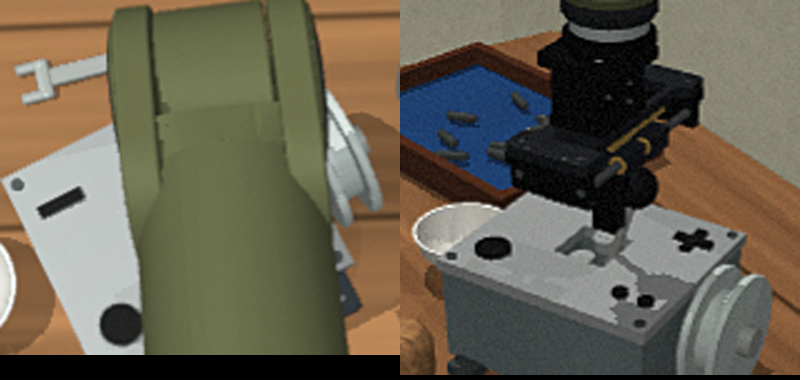

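Fingers are aft of the knob, the knob still at (382,400). Pushing fore, sinking slightly to follow the knob.

drive_tool --offset '[[0, 0, 0.007], [0, 0, 0.014], [0, 0, 0.02], [0, 0, 0.026], [0.001, 0, 0.032], [0.002, 0, 0.038], [0.003, 0, 0.044], [0.004, 0, 0.05], [0.005, 0, 0.056], [0.006, 0, 0.06]]' --angular '[[0, 0, 0], [0, 0, 0], [0, 0, 0], [0, 0, 0], [0, 0, 0], [0, 0, 0], [0, 0, 0], [0, 0, 0], [0, 0, 0], [0, 0, 0]]'

```text
time_s: 14.15
tool_pos: [0.632, 0.1003, 0.145]
tool_rot: [-6.4, 89.9, 19.2]
force: [-1.8, -1.3, 1.7]
grip_width: 0.0007
```

```bash
python3 look.py b5 .02 -.045 .145
python3 - <<'E'
from h import *
s=np.load("sideb5.npz");im=s["pixels"][130:250,250:390,::-1];cv2.imwrite("pics/b5z.png",cv2.convertScaleAbs(cv2.resize(im,None,fx=5,fy=5,interpolation=cv2.INTER_NEAREST),alpha=2.))
for x in(.03,.04,.0445): print((5*(proj(s,np.r_[wx(x,-.045),.045+np.sqrt(.155**2-x*x-.045**2)])-[250,130])).round())
E
```

```text
t 14.25 pos [0.6321 0.1004 0.1449] haul [ 0.0131 -0.0446] F [-1.  -0.3  0.8] w 0.0005567126526278982
(array([-0.0001, -0.0004,  0.0069]), array([0.002 , 0.0012, 0.0002]))
[404. 374.]
[415. 370.]
[420. 368.]
```

View pics/b5z.png

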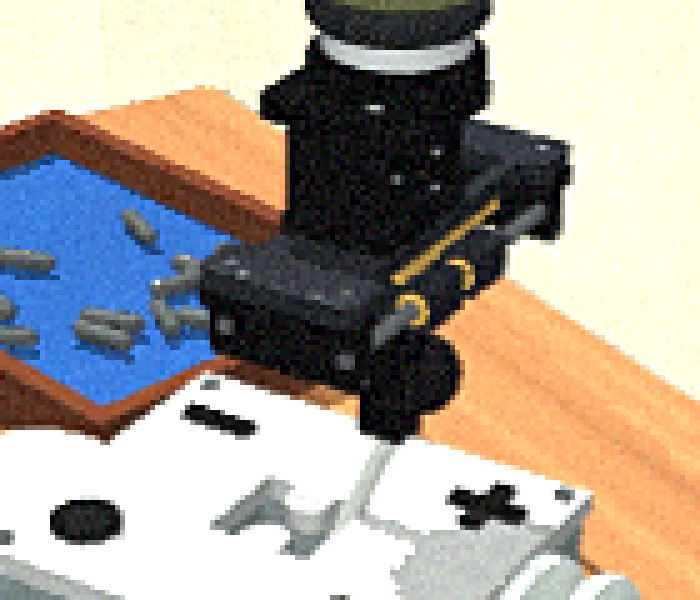

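drive_tool --offset '[[0, 0, 0.003], [0, 0, 0.006], [0, 0, 0.009], [0, 0, 0.011], [0, 0, 0.011], [0, 0, 0.011]]' --angular '[[0, 0, 0], [0, 0, 0], [0, 0, 0], [0, 0, 0], [0, 0, 0], [0, 0, 0]]'

```text
time_s: 15.0
tool_pos: [0.6394, 0.104, 0.1436]
tool_rot: [170.3, 89.7, -164.1]
force: [-7.5, -2.7, -0.7]
grip_width: 0.0008
```

```bash
python3 look.py b6 .02 -.045 .145
```

```text
t 15.1 pos [0.6394 0.1039 0.1436] haul [ 0.0212 -0.0446] F [-6.6 -2.  -1. ] w 0.00018558969781429398
(array([-0.0014, -0.0004, -0.0013]), array([ 0.0013, -0.0052, -0.0009]))
```

The force has risen to about 8 N and the tool has stalled at x=0.021, so this is the end stop. One more gentle nudge, then back off, rise clear and look.

drive_tool --offset '[[0, 0, 0.004], [0, 0, 0.005], [0, 0, 0.005], [0, 0, 0]]' --angular '[[0, 0, 0], [0, 0, 0], [0, 0, 0], [0, 0, 0]]'

```text
time_s: 15.6
tool_pos: [0.6381, 0.1028, 0.1436]
tool_rot: [172.4, 89.5, -162.1]
force: [-5.1, -1.8, 1.9]
grip_width: 0.0005
```

drive_tool --offset '[[0, 0, -0.01], [0, 0, -0.02], [0, 0, -0.03], [-0.03, 0.0, -0.035], [-0.06, 0.0, -0.035], [-0.11, 0.0, -0.035], [-0.13, 0.04, -0.035], [-0.13, 0.09, -0.04], [-0.13, 0.14, -0.045], [-0.13, 0.19, -0.05]]' --angular '[[0, 0, 0], [0, 0, 0], [0, 0, 0], [0, 0, 0], [0, 0, 0], [0, 0, 0], [0, 0, 0], [0, 0, 0], [0, 0, 0], [0, 0, 0]]'

```text
time_s: 16.85
tool_pos: [0.5111, 0.2543, 0.2746]
tool_rot: [167.6, 89.6, -166.8]
force: [0.4, 0.4, 0.2]
grip_width: 0.0002
```

drive_tool --offset '[[0, 0.03, 0], [0, 0.06, 0], [0, 0.06, 0], [0, 0.06, 0]]' --angular '[[0, 0, 0], [0, 0, 0], [0, 0, 0], [0, 0, 0]]'

```text
time_s: 17.35
tool_pos: [0.4858, 0.3074, 0.2748]
tool_rot: [173.0, 89.6, -161.5]
force: [0.3, -0.3, -0.2]
grip_width: 0.0003
```

```bash
python3 look.py c1
python3 - <<'E'
from h import *
t=np.load("topc1.npz");s=np.load("sidec1.npz")
for n,c in(("tc1",t),("sc1",s)): cv2.imwrite(f"pics/{n}.png",c["pixels"][:,:,::-1])
im=s["pixels"][130:250,250:390,::-1];cv2.imwrite("pics/c1z.png",cv2.convertScaleAbs(cv2.resize(im,None,fx=5,fy=5,interpolation=cv2.INTER_NEAREST),alpha=2.))
im=t["pixels"][130:250,250:390,::-1];cv2.imwrite("pics/c1t.png",cv2.convertScaleAbs(cv2.resize(im,None,fx=5,fy=5,interpolation=cv2.INTER_NEAREST),alpha=1.5))
E
```

```text
t 17.45 pos [0.4862 0.3068 0.2748] haul [-0.0297  0.2045] F [-0.5  0.5 -0.4] w 0.0005787904395028522
```

View pics/c1z.png

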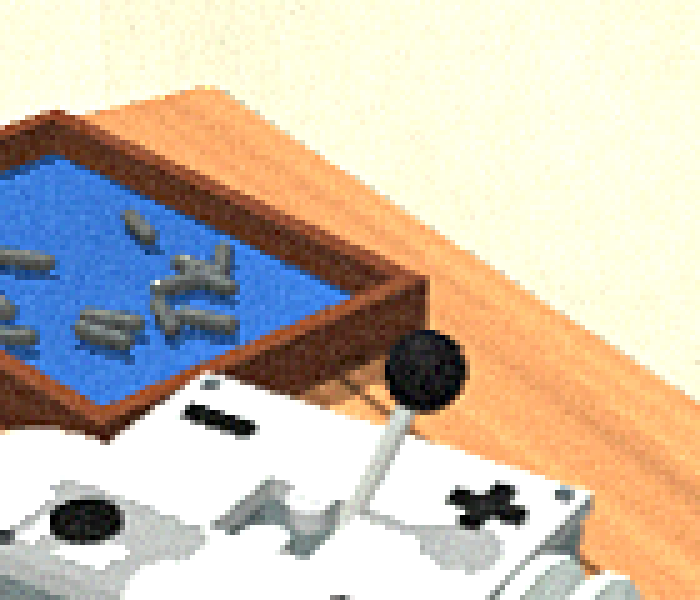

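View pics/c1t.png

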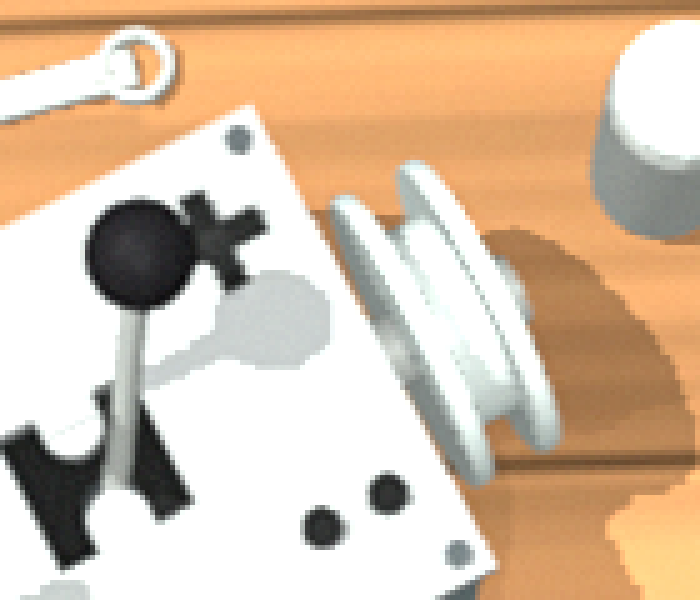

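View pics/tc1.png

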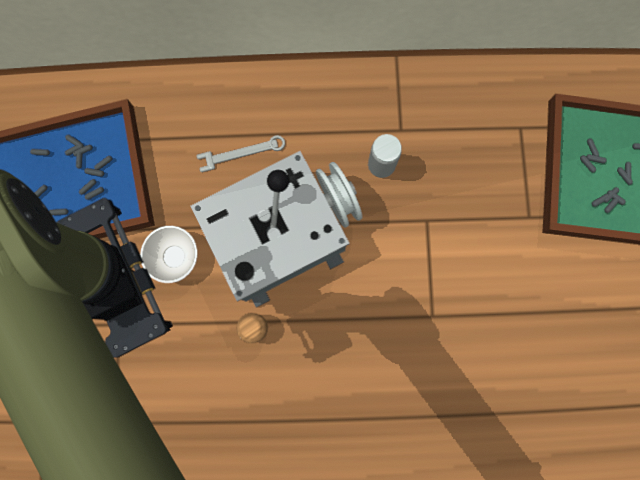

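Run:
```python
from h import *
s=np.load("sidec1.npz");t=np.load("topc1.npz")
u=(250+426/5-.5,130+370/5-.5); v=(250+140/5-.5,130+253.5/5-.5)
k,e=cross(t,v,s,u);print(k,e,hx(k),hx(onz(t,v,.187)),hx(onz(s,u,.187)))
t0=np.load("top0.npz")
print([cv2.absdiff(t0["pixels"][a:b,c:d],t["pixels"][a:b,c:d]).mean().round(2) for a,b,c,d in((135,175,195,290),(130,180,365,410),(225,285,140,200),(310,345,235,270))])
```

```text
[0.66272358 0.1153602  0.18510586] 0.002012647513523553 [ 0.04725564 -0.04429928] [ 0.04609708 -0.04340689] [ 0.04511258 -0.04662089]
[np.float64(12.0), np.float64(9.46), np.float64(15.53), np.float64(8.53)]
```

The knob triangulates to hauler (0.046, -0.044), z 0.186, so it is fully home in the fore-right slot and not lifted. The loose things sit at the same pixels as before.

```bash
python3 -c "
from cell import sign_off; print(sign_off())"
```

```text
the job is handed in; nothing more can be done
None
```

The lever is in the hauling gear, fully home in the fore-right slot marked with the cross. With the fingers closed I pushed its knob aft to neutral, across to the right stop, and then fore until it stopped. I handed it in at about 17.5 s.

- **Lever position:** with the arm backed clear, both cameras put the knob at about (+0.046, -0.044) m from the gate centre and z 0.185–0.187 m. That matches the end of that slot with the knob not lifted. In neutral, before the crossing, it measured x = 0.000.
- **Forces:** readings between moves peaked at about 8 N, at the fore end stop. At the right stop there was about 4 N of vertical force on the knob, below the 9 N spring.
- **Loose objects:** by eye, the bowl, float, spanner and oil can sit at the same places in the top picture as at the start. A pixel comparison also showed brightness changes there, which I put down to the arm's changed position and shadow and did not look into.
- **Disagreements:**
  - The fingertips looked about 30 mm higher in the pictures than the reported tool height, so I set the height from the pictures.
  - The closed fingers were thinner than I had assumed, by about 9 mm at the contact, so I set the push distances from the images and forces.
  - The two cameras' gate positions differed by about 6 mm in y, and I used the mean.

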